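# Make up the dog-walk kit and the bike kit by the front door

### The arm

A 7-joint arm with a two-finger parallel gripper is mounted at the origin on the work surface. World frame = base frame: x ahead of the robot, y to its left, z up, the work surface at z = 0. Lengths are in m, angles in rad, forces in N, time in s.
With the tool pointing down it reaches from about 0.4 to 0.85 m from the base axis. Payload 10.4 kg.
Tool frame: the origin (TCP) lies on the centre line of the jaws, within the pads' length; the fingertips stand 22 mm ahead of it and the grasp point (between the pads) lies 3 mm ahead of it; z points along the fingers, y is the direction in which the jaws open and shut (so a half turn about z gives the same grasp; the last joint's range is limited). The gripper opens to 85 mm and grips with 20 to 120 N. Pads are 22 mm wide; open, the fingers measure 114 mm over their backs; the gripper's body (76 mm by 85 mm) begins 54 mm behind the grasp point. The pads swing forward as they close: fully open they stand 13 mm farther back than shut.
Start: joints at [1.296, 0.332, -0.065, 1.46, 0.022, 1.35, -0.088], TCP at [0.156, -0.605, 0.253] pointing down, gripper open.
Joint ranges: [-2.6, 2.6], [-0.5, 2.12], [-1.47, 1.34], [0.16, 2.42], [-1.27, 4.41], [0.06, 2.06], [-2.6, 2.6]. Speed limits (rad/s): [2.22, 2.22, 2.79, 2.79, 3.14, 3.14, 3.14].

### API

Orientations are given as a unit quaternion [x, y, z, w].
In Python, from workcell import manip gives the robot as it stands. The module is installed in compiled form; this text tells all that it offers.
- The arm moves only by the shell command python3 -m crank 'ROWS' [FORCE]. ROWS is JSON, a list of rows, each a list of 3 entries, a list of its own where there are three numbers: the opening, from -1 (shut) to 1 (fully open), then the shift along the tool's x, y, z normalised to -1 to 1, where 1 is 80 mm, then the turn, a rotation vector about the tool's x, y, z normalised to -1 to 1, where 1 is pi/4 rad. In form: [[jaw, [tx, ty, tz], [ax, ay, az]], ...]. A call has exactly 5 rows; each row shifts and turns the commanded pose from where the row before left it, along the tool's axes as they then stand; what a row does not reach is not made up. A row lasts 1/10 s, in which the tool goes at most 50 mm and 8.59 degrees, less where a joint would pass 70% of its speed; a pose out of reach is approached as far as the arm can. A call with a number of a shift or a turn outside -1 to 1 is refused whole. A call with a gripper value outside its range is refused whole. The fingers move at their own pace and stop on an object; FORCE is the grip in N (left out, the last holds). Time passes only in rows, so rows that do not move let the fingers close, or fill a call up. It gives the time, the measured TCP pose, the force and the opening at its end, in the units of the state.
- manip.get_obs(): the state, without advancing time (a new reading comes with each control period).
- manip.camera(name): name is "scene" or "top" or "wrist"; returns the picture (400x640x3 uint8, blue, green, red); there is no depth.
- manip.camera_info(name): a dict with "K" (3x3 intrinsics, pixels), "camera_from_world" (4x4, takes a point from world to camera coordinates); the wrist camera has in their place "mount" (4x4, takes a point from camera to tool coordinates, whose origin is the TCP and whose axes are the flange's). Camera axes: x right, y down, z forward; pixel columns grow to the right and rows downward; lengths in m; the calibration is good to about 2 mm. A picture is of the moment at which its call begins: read the wrist's pose just before it. camera_info takes no time and is no camera call.
- manip.hand_in(): hands the job in, once; it reports no verdict.
The state is a dict: "clock": time; "joint_pos": joint angles; "joint_velocities": joint speeds; "tau": joint torques, N m; "position": TCP position; "ee_rot": TCP orientation; "ft_force": force on the tool from outside, world axes, zero at the start; "torque": the same for the moment, N m; "grip_width": opening from 0.0 (shut) to 1.0 (fully open).
Only numpy, scipy, OpenCV 4.12 (cv2) and the standard library are available. Lean on these libraries where they do the work, as an engineer would, in place of code of your own. Each camera call takes 0.05 s, during which the arm holds its last target.

### The job

Make up two kits on the hall shelf. The dog-walk kit goes in the round wooden tray: the long torch, lying down, and the tall treat tin, standing upright; the bike kit goes in the white rectangular tray: the short black bike lamp, the brass padlock and the grey puncture-repair box, each lying flat. Every thing must rest on the floor of its tray, none on top of another or up on a rim, and the flat shoe-polish tin, the key ring and the phone stand stay where they are.

Things in the scene. Friction and masses are not known exactly. Their poses are not given: they have to be found in the camera images.
- round_tray: round brown wooden tray, loose (0.6 kg), 204 mm across and 16 mm high, with a flat floor 4 mm thick and a rim 5 mm thick (inside 190 mm across at the floor); holds the dog-walk kit. Origin: centre of its underside, z up. It and the rectangular tray stand one on the left and one on the right of the stock, either way round
- long_tray: white painted rectangular tray, loose (0.6 kg), 252 mm (its x) by 162 mm (its y), 16 mm high, walls and floor 6 mm thick, inside 240 by 150 mm; holds the bike kit. Origin: centre of its underside, z up
- torch_centre (a point): centre of the long torch: dark steel, 130 mm long, lying along its x axis (lens at +x), round tube 26 mm in diameter in the middle, hexagonal head and tail cap 34 mm across flats on which it lies without rolling; the point is 17 mm above what it lies on. Solid, 0.16 kg
- treat_tin_centre (a point): centre of the tall treat tin: bare aluminium upright cylinder with a lid, 48 mm in diameter, 50 mm high, the point half-way up (25 mm), z up. Solid, closed, 0.12 kg
- bike_lamp_centre (a point): centre of the bike lamp: short black plastic block with rounded edges, 72 mm long along its x (round lens at +x), 34 mm wide (y), 30 mm high; the point is 15 mm above what it lies on. 0.1 kg
- padlock_centre (a point): centre of the body of the padlock, which lies flat: brass body 48 mm (x) by 44 mm (y) by 24 mm high with a steel shackle that sticks out a further 35 mm at +x (28 mm inside to outside, low and level with the middle of the body); the point is 12 mm above what it lies on. 0.26 kg
- puncture_box_centre (a point): centre of the puncture-repair box: grey plastic box, closed and solid, 76 mm (x) by 46 mm (y) by 26 mm high with a white panel on top and a dark seam; the point is 13 mm above what it lies on. 0.08 kg
- polish_tin: flat dark round shoe-polish tin, 66 mm in diameter, 22 mm high, loose, to be left alone. Origin: centre of its underside
- key_ring: aluminium key ring with two keys (-x side) and a tag (+x side), lying flat, about 115 mm long (x) and 35 mm wide, 5 mm high, loose, to be left alone. Origin: centre of the ring, at the bottom
- phone_stand: black hard silicone phone stand, 78 mm (x) by 58 mm (y), 58 mm high, loose, to be left alone. Origin: centre of its underside. These three and the five kit things stand mixed in two rows of four, about 100 mm apart sideways (y) and 160 mm in depth (x), all with their x axis within 0.5 rad of the world's except the round tins

How it is judged:
At the end, for the whole second after the job is handed in: Torch (level) and treat tin (upright): centres within 85 mm of the round tray's centre. Lamp, padlock, box: centres within 112 x 67 mm of the long tray's centre, flat. Each on its tray floor (height within about 4 mm, tilt under 0.1 to 0.12 rad), trays level, all released and at rest (horizontal distance between each of torch_centre, treat_tin_centre and round_tray below 0.085 m and z of torch_centre in the frame of round_tray between 0.017 and 0.0255 m and angle between torch_centre's own x axis and vertical between 1.47 and 1.67 rad and z of treat_tin_centre in the frame of round_tray between 0.025 and 0.033 m and angle between treat_tin_centre's own z axis and vertical below 0.12 rad and x of bike_lamp_centre in the frame of long_tray between -0.112 and 0.112 m and y of bike_lamp_centre in the frame of long_tray between -0.067 and 0.067 m and z of bike_lamp_centre in the frame of long_tray between 0.017 and 0.0255 m and angle between bike_lamp_centre's own x axis and vertical between 1.45 and 1.69 rad and angle between bike_lamp_centre's own y axis and vertical between 1.45 and 1.69 rad and x of padlock_centre in the frame of long_tray between -0.112 and 0.112 m and y of padlock_centre in the frame of long_tray between -0.067 and 0.067 m and z of padlock_centre in the frame of long_tray between 0.014 and 0.0225 m and angle between padlock_centre's own x axis and vertical between 1.45 and 1.69 rad and angle between padlock_centre's own y axis and vertical between 1.45 and 1.69 rad and x of puncture_box_centre in the frame of long_tray between -0.112 and 0.112 m and y of puncture_box_centre in the frame of long_tray between -0.067 and 0.067 m and z of puncture_box_centre in the frame of long_tray between 0.015 and 0.0235 m and angle between puncture_box_centre's own x axis and vertical between 1.45 and 1.69 rad and angle between puncture_box_centre's own y axis and vertical between 1.45 and 1.69 rad and angle between each of round_tray, long_tray's own z axis and vertical below 0.05 rad and linear speed of each of torch, treat_tin, bike_lamp, padlock, puncture_box below 0.02 m/s and angular speed of each of torch, treat_tin, bike_lamp, padlock, puncture_box below 0.2 rad/s); the robot touches nothing.
It fails at once if the polish tin was moved by more than 25 mm (distance of polish_tin from where it was at the start of the episode above 0.025 m).
It fails at once if the key ring was moved by more than 25 mm (distance of key_ring from where it was at the start of the episode above 0.025 m).
It fails at once if the phone stand was moved by more than 25 mm (distance of phone_stand from where it was at the start of the episode above 0.025 m).
It also fails if it takes over 120 s, if anything falls off the work surface, if the arm or the gripper's body presses on something with over 40 N, if the wrist force passes 120 N, or if a joint passes its speed limit or range.

## Working session

There is one attempt and no reset: what is moved stays moved. The work goes in short steps, Python scripts to look and compute and a shell command to move; the robot and the scene stay as the last step left them, time stands still between calls to the robot, and variables do not carry over. Pictures are saved under pics/ and viewed, and the job is handed in when it is done.

```bash
mkdir -p pics; ls; python3 - <<'E'
from workcell import manip
import cv2
o=manip.get_obs()
print(o)
for n in ("scene","top","wrist"):
    print(n,{k:(v.round(4).tolist() if hasattr(v,'round') else v) for k,v in manip.camera_info(n).items()})
for n in ("scene","top"):
    cv2.imwrite(f"pics/{n}0.png",manip.camera(n))
E
```

```text
pics
{'clock': 0.0, 'joint_pos': array([ 1.29640628,  0.33286761, -0.06466804,  1.46097364,  0.02164442,
        1.34988969, -0.08847603]), 'joint_velocities': array([ 0.00133419,  0.00056214, -0.00105947,  0.00270642, -0.00039988,
       -0.00014974, -0.00051608]), 'tau': array([-3.92084462e-05, -6.25451803e+01,  4.86759015e-02, -3.91608024e+01,
        1.61008607e-02,  9.84968792e-03,  2.03023961e-05]), 'position': array([ 0.15558703, -0.60495965,  0.25250308]), 'ee_rot': array([ 9.92083843e-01,  1.25575189e-01, -1.50517648e-04, -7.05226090e-04]), 'ft_force': array([ 0.3651472 , -0.19562378, -0.70590882]), 'torque': array([-0.02071104,  0.03921638, -0.04959842]), 'grip_width': 1.0003806936397384}
scene {'K': [[372.5997, 0.0, 318.3174], [0.0, 372.5997, 196.4587], [0.0, 0.0, 1.0]], 'camera_from_world': [[-0.1698, 0.9855, -0.0058, 0.0788], [0.6221, 0.1026, -0.7762, -0.2868], [-0.7643, -0.1354, -0.6305, 1.436], [0.0, 0.0, 0.0, 1.0]]}
top {'K': [[387.4595, 0.0, 312.0586], [0.0, 387.4595, 202.3659], [0.0, 0.0, 1.0]], 'camera_from_world': [[0.0293, -0.9994, -0.0158, -0.0026], [-0.9991, -0.0288, -0.0303, 0.5487], [0.0298, 0.0167, -0.9994, 1.031], [0.0, 0.0, 0.0, 1.0]]}
wrist {'K': [[301.4262, 0.0, 312.4549], [0.0, 301.4262, 197.8397], [0.0, 0.0, 1.0]], 'mount': [[0.0009, -0.9572, -0.2893, 0.0753], [1.0, 0.0011, -0.0005, 0.001], [0.0008, -0.2893, 0.9572, -0.1211], [0.0, 0.0, 0.0, 1.0]]}
```

View pics/top0.png

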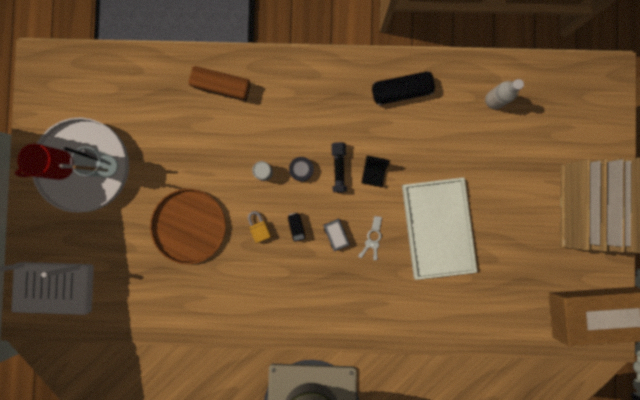

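View pics/scene0.png

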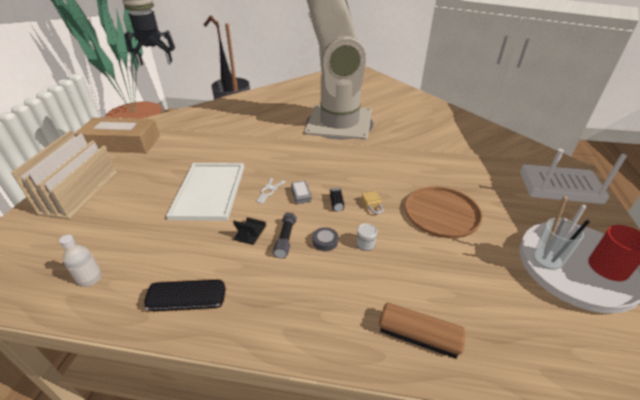

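```bash
python3 - <<'E'
import cv2
im=cv2.imread("pics/top0.png")
c=im[140:290,140:490]
cv2.imwrite("pics/crop0.png",cv2.resize(im[145:260,235:400],None,fx=4.8,fy=4.8,interpolation=cv2.INTER_CUBIC))
for p in [(262,171),(301,169),(340,167),(375,171),(260,232),(297,227),(337,235),(373,238),(190,227),(440,229),(320,200),(280,250)]:
    print(p,im[p[1],p[0]],cv2.cvtColor(im[p[1]:p[1]+1,p[0]:p[0]+1],cv2.COLOR_BGR2HSV)[0,0])
E
```

```text
(262, 171) [145 157 159] [ 26  22 159]
(301, 169) [111 114 123] [  8  25 123]
(340, 167) [12 13 13] [30 20 13]
(375, 171) [12 15 16] [23 64 16]
(260, 232) [ 34 121 172] [ 19 205 172]
(297, 227) [16 13 15] [140  48  16]
(337, 235) [151 162 172] [ 16  31 172]
(373, 238) [ 58  99 135] [ 16 145 135]
(190, 227) [ 30  65 119] [ 12 191 119]
(440, 229) [161 179 184] [ 23  32 184]
(320, 200) [ 54 101 141] [ 16 157 141]
(280, 250) [ 55  97 134] [ 16 150 134]
```

View pics/crop0.png

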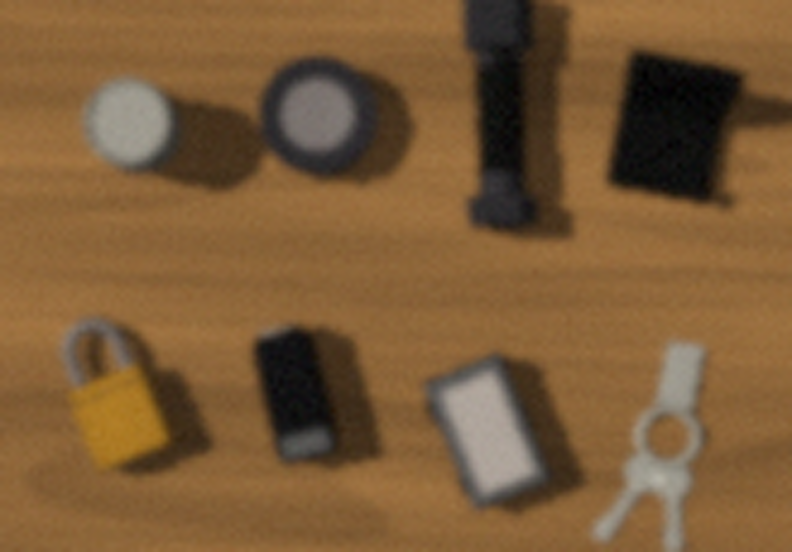

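```bash
cat > h.py <<'E'
import cv2, numpy as np
from workcell import manip
from scipy.spatial.transform import Rotation as R
def ray(name,uv,z):
    i=manip.camera_info(name);K=np.array(i["K"])
    if name=="wrist": raise SystemExit
    T=np.linalg.inv(np.array(i["camera_from_world"]))
    d=T[:3,:3]@np.linalg.solve(K,[uv[0],uv[1],1]);o=T[:3,3]
    return o+d*(z-o[2])/d[2]
def pose():
    o=manip.get_obs();return np.array(o["position"]),R.from_quat(o["ee_rot"]),o
def rel(target,yaw=None):
    """rows units needed from measured pose; yaw = desired world angle of tool x"""
    p,r,o=pose(); d=r.inv().apply(np.array(target)-p)
    tx=r.apply([1,0,0]);cy=np.arctan2(tx[1],tx[0])
    out=f"clock {o['clock']:.2f} pos {p.round(4)} toolx yaw {cy:.4f} tilt {r.apply([0,0,1]).round(4)[:2]} F {np.round(o['ft_force'],1)} grip {o['grip_width']:.3f}\n shift units {(d/0.08).round(3)}"
    if yaw is not None: out+=f" turn z units {-(yaw-cy)/(np.pi/4):.3f}"
    print(out)
E
cat > det.py <<'E'
from h import *
import sys
im=cv2.imread(sys.argv[1]) 
S=4
b=cv2.resize(im,None,fx=S,fy=S,interpolation=cv2.INTER_CUBIC)
b=cv2.GaussianBlur(b,(0,0),2)
ch=b.max(2).astype(int)-b.min(2)
m=(ch<25).astype(np.uint8)
hsv=cv2.cvtColor(b,cv2.COLOR_BGR2HSV)
y=((hsv[...,0]>=17)&(hsv[...,1]>185)&(hsv[...,2]>110)).astype(np.uint8)
br=((hsv[...,0]<=13)&(hsv[...,1]>165)&(hsv[...,2]>60)).astype(np.uint8)
def rep(mask,nm,z,amin,roi):
    k=np.zeros_like(mask);x0,y0,x1,y1=[v*S for v in roi];k[y0:y1,x0:x1]=mask[y0:y1,x0:x1]
    k=cv2.morphologyEx(k,cv2.MORPH_OPEN,np.ones((5,5),np.uint8))
    for c in cv2.findContours(k,cv2.RETR_EXTERNAL,cv2.CHAIN_APPROX_NONE)[0]:
        if cv2.contourArea(c)<amin*S*S: continue
        (u,v),wh,a=cv2.minAreaRect(c)
        uv=[((u+.5)/S-.5),((v+.5)/S-.5)]
        P=ray("top",uv,z)
        box=cv2.boxPoints(((u,v),wh,a)); Q=np.array([ray("top",((q+.5)/S-.5),z)[:2] for q in box])
        e=[Q[1]-Q[0],Q[2]-Q[1]];l=[np.linalg.norm(x) for x in e]
        L=e[int(np.argmax(l))];yaw=(np.arctan2(L[1],L[0])+np.pi/2)%np.pi-np.pi/2
        print(nm,np.round(uv,1),"xy",P[:2].round(4),"size mm",np.round(sorted(l)[::-1],4)*1000,"yaw",yaw.round(3))
roi=(235,140,395,265)
for z in (.02,): rep(m,"grey",z,60,roi)
rep(y,"brass",.024,60,roi)
rep(m,"white",.016,2000,(390,160,500,300))
rep(br,"round",.016,2000,(140,170,240,280))
E
python3 det.py pics/top0.png
```

```text
grey [371.7 244. ] xy [ 0.4429 -0.1472] size mm [32.  23.1] yaw 1.279
grey [336.6 234.9] xy [ 0.4641 -0.0543] size mm [76.4 48.1] yaw 0.44
grey [376.4 223.8] xy [ 0.4965 -0.1584] size mm [35.9 16.4] yaw -0.194
grey [296.6 226.7] xy [0.4824 0.0521] size mm [71.8 34. ] yaw 0.268
grey [262.8 170.9] xy [0.6283 0.1468] size mm [53.2 43.5] yaw 1.08
grey [301.3 168.7] xy [0.6369 0.0443] size mm [64.4 61.4] yaw 1.133
grey [375.3 171.1] xy [ 0.636  -0.1519] size mm [72.1 60.6] yaw -0.167
grey [339.3 167.3] xy [ 0.6435 -0.0565] size mm [131.5  36.6] yaw 0.048
brass [259.3 231.5] xy [0.4672 0.1503] size mm [48.1 42.6] yaw 0.432
round [190.4 226.4] xy [0.4748 0.3362] size mm [199.1 187.2] yaw -0.023
```

```bash
python3 - <<'E'
from h import *
im=cv2.imread("pics/top0.png");S=4
b=cv2.GaussianBlur(cv2.resize(im,None,fx=S,fy=S,interpolation=cv2.INTER_CUBIC),(0,0),2)
g=b[...,0]
def f(x0,y0,x1,y1,t):
    k=np.zeros(g.shape,np.uint8);k[y0*S:y1*S,x0*S:x1*S]=(g>t)[y0*S:y1*S,x0*S:x1*S]
    c=max(cv2.findContours(k,cv2.RETR_EXTERNAL,cv2.CHAIN_APPROX_NONE)[0],key=cv2.contourArea);return c
c=f(390,160,500,300,105)
box=cv2.boxPoints(cv2.minAreaRect(c));Q=np.array([ray("top",(q+.5)/S-.5,.016)[:2] for q in box])
print("tray corners",Q.round(4).tolist(),"c",Q.mean(0).round(4),np.linalg.norm(Q[1]-Q[0]),np.linalg.norm(Q[2]-Q[1]))
for a in (Q[1]-Q[0],Q[2]-Q[1]): print(np.arctan2(a[1],a[0]))
c=f(248,155,275,187,100);(u,v),r=cv2.minEnclosingCircle(c);print("tin",(u+.5)/S-.5,(v+.5)/S-.5,r/S*2/387*1.0, ray("top",((u+.5)/S-.5,(v+.5)/S-.5),.05))
# round tray: edge ellipse via hue
hsv=cv2.cvtColor(b,cv2.COLOR_BGR2HSV)
print([ [hsv[227*S,x*S].tolist(),x] for x in range(146,166,2)],[ [hsv[227*S,x*S].tolist(),x] for x in range(222,236,2)])
# scene check: tin & trays
for n,P in dict(tin=(.628,.147,.05),rt=(.475,.336,.016),box=(.4641,-.0543,.026),torch=(.6435,-.0565,.034)).items():
    i=manip.camera_info("scene");q=np.array(i["K"])@(np.array(i["camera_from_world"])@[*P,1])[:3];print(n,q[:2]/q[2])
E
python3 -c "
import cv2;im=cv2.imread('pics/scene0.png');cv2.imwrite('pics/sc0.png',cv2.resize(im[150:270,160:490],None,fx=2.4,fy=2.4,interpolation=cv2.INTER_CUBIC))"
```

```text
tray corners [[0.6032, -0.2229], [0.629, -0.3881], [0.3775, -0.4243], [0.3514, -0.2605]] c [ 0.4903 -0.324 ] 0.16721176584296965 0.25411443465797495
-1.4157812204662092
-2.998693990433627
tin 260.8338317871094 169.8211669921875 0.04491774487557029 [0.62765984 0.14760329 0.05      ]
[[[16, 151, 127], 146], [[16, 156, 129], 148], [[13, 171, 115], 150], [[13, 188, 65], 152], [[12, 175, 48], 154], [[12, 187, 60], 156], [[12, 192, 97], 158], [[12, 189, 112], 160], [[12, 193, 115], 162], [[13, 195, 114], 164]] [[[13, 187, 120], 222], [[13, 188, 114], 224], [[14, 168, 76], 226], [[15, 150, 63], 228], [[14, 152, 67], 230], [[16, 159, 93], 232], [[15, 151, 128], 234]]
tin [366.42042027 229.50313918]
rt [438.88570941 207.74723978]
box [299.68147711 188.19740463]
torch [283.75565314 229.05892373]
```

View pics/sc0.png

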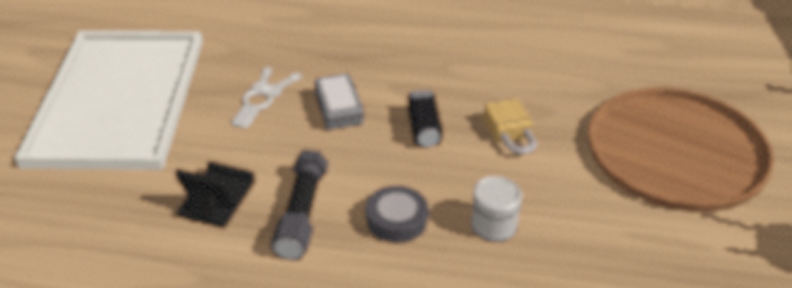

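```bash
python3 - <<'E'
from h import *
t=np.linspace(0,2*np.pi,200)
for c in ((.475,.336),(.475,.341),(.48,.341),(.48,.345)):
  for n in ("scene","top"):
    i=manip.camera_info(n)
    e=[]
    for z in (0,.016):
        P=np.stack([c[0]+.102*np.cos(t),c[1]+.102*np.sin(t),0*t+z,0*t+1])
        q=np.array(i["K"])@(np.array(i["camera_from_world"])@P)[:3];q=q[:2]/q[2]
        e.append(q)
    q=np.hstack(e);print(c,n,q.min(1).round(1),q.max(1).round(1))
im=cv2.imread("pics/top0.png");a=cv2.resize(im[180:275,140:240],None,fx=5,fy=5,interpolation=cv2.INTER_CUBIC)
cv2.imwrite("pics/rt.png",a)
E
```

```text
(0.475, 0.336) scene [400.2 185.1] [478.3 238.7]
(0.475, 0.336) top [152.5 188.2] [229.9 264.7]
(0.475, 0.341) scene [402.  185.2] [480.3 239. ]
(0.475, 0.341) top [150.7 188.1] [228.1 264.6]
(0.48, 0.341) scene [402.  186.3] [480.6 240.4]
(0.48, 0.341) top [150.8 186.3] [228.1 262.7]
(0.48, 0.345) scene [403.5 186.4] [482.2 240.5]
(0.48, 0.345) top [149.3 186.2] [226.6 262.7]
```

View pics/rt.png

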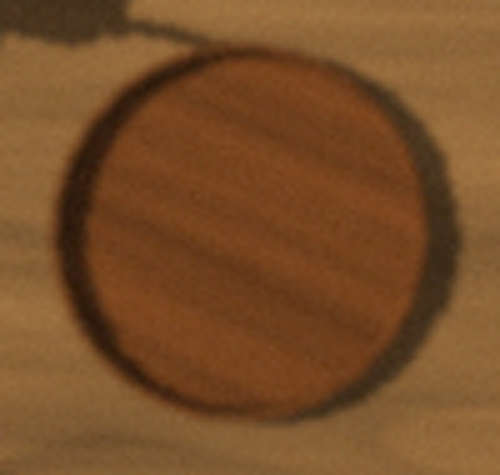

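```bash
cat >> h.py <<'E'
def plan(target,yaw):
    p,r,o=pose(); tx=r.apply([1,0,0]);cy=np.arctan2(tx[1],tx[0])
    d=np.array(target)-p
    c,s=np.cos(yaw),np.sin(yaw)
    sh=np.array([c*d[0]+s*d[1], s*d[0]-c*d[1], -d[2]])/.08
    tz=r.apply([0,0,1]); down=r.inv().apply([0,0,-1]); corr=np.cross([0,0,1],down)
    print(f"t {o['clock']:.2f} pos {p.round(4)} yaw {cy:.4f} tiltcorr(units tool xy) {(corr[:2]/(np.pi/4)).round(4)} F {np.round(o['ft_force'],1)} grip {o['grip_width']:.3f}\n TURN first z {-(yaw-cy)/(np.pi/4):.3f}; then SHIFT {sh.round(3)} norm mm {np.linalg.norm(sh)*80:.0f}")
if __name__=="__main__":
    import sys
    a=[float(x) for x in sys.argv[1:]]; plan(a[:3],a[3])
E
python3 h.py .4641 -.0543 .2 .44
```

```text
t 0.10 pos [ 0.1556 -0.605   0.2526] yaw 0.2518 tiltcorr(units tool xy) [-0.0016  0.0001] F [-0.2  0.7 -0.5] grip 0.998
 TURN first z -0.240; then SHIFT [ 6.421 -4.586  0.658] norm mm 633
```

```bash
python3 -m crank '[[0.6,[0,0,0],[0,0,-0.12]],[0.6,[0,0,0],[0,0,-0.12]],[0.6,[0.4,-0.28,0],[0,0,0]],[0.6,[0.48,-0.34,0],[0,0,0]],[0.6,[0.48,-0.34,0],[0,0,0]]]' 60; python3 h.py .4641 -.0543 .2 .44
```

```text
clock: 0.6
position: [0.2218, -0.4879, 0.2527]
ee_rot: [0.976, 0.218, -0.0, -0.0]
ft_force: [0.9, -0.6, 0.5]
grip_width: 0.802
t 0.60 pos [ 0.2218 -0.4879  0.2527] yaw 0.4395 tiltcorr(units tool xy) [-0.0011 -0.    ] F [ 0.9 -0.6  0.5] grip 0.802
 TURN first z -0.001; then SHIFT [ 5.049 -3.614  0.659] norm mm 500
```

```bash
for i in 1; do python3 -m crank '[[0.6,[0.5,-0.36,0],[0,0,0]],[0.6,[0.5,-0.36,0],[0,0,0]],[0.6,[0.5,-0.36,0],[0,0,0]],[0.6,[0.5,-0.36,0],[0,0,0]],[0.6,[0.5,-0.36,0],[0,0,0]]]'; python3 -m crank '[[0.6,[0.5,-0.36,0.1],[0,0,0]],[0.6,[0.5,-0.36,0.1],[0,0,0]],[0.6,[0.5,-0.36,0.1],[0,0,0]],[0.6,[0.5,-0.36,0.1],[0,0,0]],[0.6,[0.4,-0.28,0.1],[0,0,0]]]'; done; python3 h.py .4641 -.0543 .12 .44; python3 - <<'E'
from h import *
cv2.imwrite("pics/w1.png",manip.camera("wrist"))
E
```

```text
clock: 1.1
position: [0.3414, -0.272, 0.2532]
ee_rot: [0.976, 0.218, -0.0, 0.0]
ft_force: [1.4, -1.4, -0.4]
grip_width: 0.799
clock: 1.6
position: [0.4567, -0.0648, 0.2131]
ee_rot: [0.976, 0.219, 0.0, 0.0]
ft_force: [0.4, -1.5, -0.7]
grip_width: 0.802
t 1.60 pos [ 0.4567 -0.0648  0.2131] yaw 0.4418 tiltcorr(units tool xy) [ 0.0003 -0.0006] F [ 0.4 -1.5 -0.7] grip 0.802
 TURN first z 0.002; then SHIFT [ 0.14  -0.079  1.164] norm mm 94
```

View pics/w1.png

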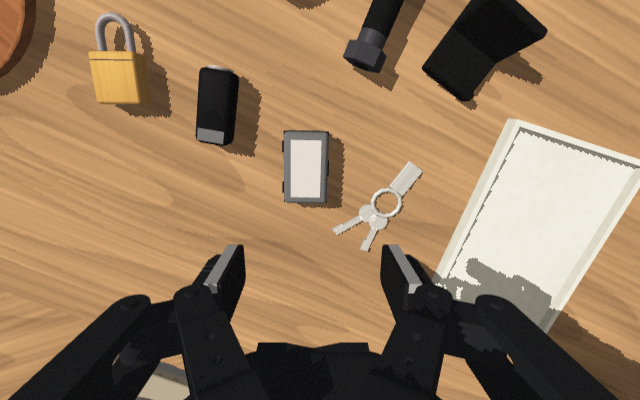

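```bash
cat >> h.py <<'E'
def wray(uv,z,p,r):
    i=manip.camera_info("wrist");M=np.array(i["mount"])
    d=r.apply(M[:3,:3]@np.linalg.solve(np.array(i["K"]),[uv[0],uv[1],1]));o=p+r.apply(M[:3,3])
    return o+d*(z-o[2])/d[2]
E
python3 - <<'E'
from h import *
p,r,_=pose()
# tidy
for n,uv,z in [("box",(305.5,165.5),.026),("boxtopL",(284.5,131),.026),("boxbotL",(287,202.5),.026),("lamp",(218,104),.03),("lamp top",(217,67),.03),("lamp bot",(212,143),.03),("padl TL",(91,52),.024),("padl TR",(139,52),.024),("padl BL",(97,104),.024),("padl BR",(144,103),.024),("key ring",(386,202),.003),("trayTL",(511,119),.016)]:
    print(n,wray(uv,z,p,r).round(4))
E
```

```text
box [ 0.4713 -0.046   0.026 ]
boxtopL [ 0.4937 -0.0122  0.026 ]
boxbotL [ 0.4265 -0.0453  0.026 ]
lamp [0.4896 0.0557 0.03  ]
lamp top [0.5201 0.0681 0.03  ]
lamp bot [0.4521 0.048  0.03  ]
padl TL [0.481  0.1811 0.024 ]
padl TR [0.5005 0.1405 0.024 ]
padl BL [0.4373 0.1645 0.024 ]
padl BR [0.4583 0.1231 0.024 ]
key ring [ 0.469  -0.1487  0.003 ]
trayTL [ 0.6035 -0.2146  0.016 ]
```

```bash
python3 -m crank '[[0.6,[0.14,-0.08,0],[0,0,0]],[0.6,[0,0,0],[0,0,0]],[0.6,[0,0,0],[0,0,0]],[0.6,[0,0,0],[0,0,0]],[0.6,[0,0,0],[0,0,0]]]';  python3 h.py .4641 -.0543 .12 .44; python3 - <<'E'
from h import *
p,r,_=pose()
im=manip.camera("wrist");cv2.imwrite("pics/w2.png",im)
p2,_,_=pose();print(p,p2)
g=im.max(2).astype(int)-im.min(2)
k=(g<22).astype(np.uint8);k[230:]=0
k=cv2.morphologyEx(k,cv2.MORPH_OPEN,np.ones((3,3),np.uint8))
for c in cv2.findContours(k,cv2.RETR_EXTERNAL,cv2.CHAIN_APPROX_SIMPLE)[0]:
    if cv2.contourArea(c)<300: continue
    (u,v),wh,a=cv2.minAreaRect(c);print((round(u,1),round(v,1)),np.round(wh,1),round(a,1),wray((u,v),.026,p,r).round(4))
cv2.imwrite("pics/w2b.png",k*255)
E
```

```text
clock: 2.15
position: [0.4631, -0.0579, 0.2134]
ee_rot: [0.976, 0.218, -0.0, 0.0]
ft_force: [0.1, 0.5, -0.3]
grip_width: 0.801
t 2.15 pos [ 0.4631 -0.0579  0.2134] yaw 0.4389 tiltcorr(units tool xy) [0.0005 0.0002] F [ 0.1  0.5 -0.3] grip 0.801
 TURN first z -0.001; then SHIFT [ 0.03  -0.036  1.167] norm mm 93
[ 0.46311592 -0.05792289  0.2133672 ] [ 0.46317323 -0.0577986   0.2133838 ]
(371.5, 214.0) [30. 37.] 90.0 [ 0.4579 -0.1326  0.026 ]
(399.8, 194.6) [24.3 55.3] 29.6 [ 0.4901 -0.1493  0.026 ]
(308.5, 174.5) [71. 45.] 90.0 [ 0.4685 -0.0521  0.026 ]
(554.4, 197.8) [144.4 112.1] 18.0 [ 0.5573 -0.3007  0.026 ]
(220.3, 114.7) [39.4 76.2] 5.2 [0.486  0.0521 0.026 ]
(120.0, 42.5) [37. 38.] 90.0 [0.5072 0.1582 0.026 ]
(482.0, 55.0) [ 76.4 113.1] 45.0 [ 0.6409 -0.1507  0.026 ]
(379.0, 35.7) [39.9 88.6] 21.8 [ 0.6142 -0.0558  0.026 ]
```

View pics/w2.png

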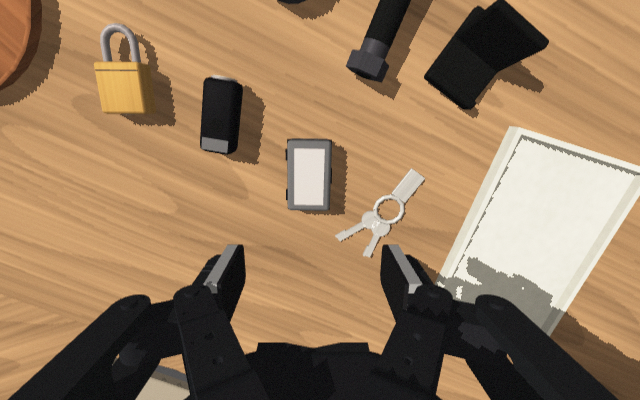

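```bash
python3 -m crank '[[0.45,[0.06,-0.04,0],[0,0,0]],[0.45,[0,0,0.5],[0,0,0]],[0.45,[0,0,0.6],[0,0,0]],[0.45,[0,0,0.5],[0,0,0]],[0.45,[0,0,0.3],[0,0,0]]]' 40;  python3 h.py .466 -.053 .026 .44
```

```text
clock: 2.7
position: [0.465, -0.0517, 0.0585]
ee_rot: [0.976, 0.218, -0.001, -0.001]
ft_force: [0.9, -0.3, 0.5]
grip_width: 0.727
t 2.70 pos [ 0.465  -0.0517  0.0585] yaw 0.4404 tiltcorr(units tool xy) [-0.0025  0.0027] F [ 0.9 -0.3  0.5] grip 0.727
 TURN first z 0.001; then SHIFT [0.004 0.02  0.407] norm mm 33
```

```bash
python3 -m crank '[[0.45,[0,0.02,0.25],[0,0,0]],[0.45,[0,0,0.16],[0,0,0]],[0.45,[0,0,0],[0,0,0]],[-1,[0,0,0],[0,0,0]],[-1,[0,0,0],[0,0,0]]]' 40;  python3 -m crank '[[-1,[0,0,0],[0,0,0]],[-1,[0,0,0],[0,0,0]],[-1,[0,0,0],[0,0,0]],[-1,[0,0,-0.2],[0,0,0]],[-1,[0,0,-0.5],[0,0,0]]]' 40;python3 h.py .4217 -.3037 .17 .145
```

```text
clock: 3.2
position: [0.468, -0.0536, 0.0297]
ee_rot: [0.976, 0.218, 0.001, 0.0]
ft_force: [1.3, 0.2, -0.9]
grip_width: 0.526
clock: 3.7
position: [0.465, -0.0535, 0.0831]
ee_rot: [0.976, 0.218, -0.002, -0.001]
ft_force: [0.9, -0.5, -0.3]
grip_width: 0.525
t 3.70 pos [ 0.465  -0.0535  0.0831] yaw 0.4403 tiltcorr(units tool xy) [-0.0043  0.005 ] F [ 0.9 -0.5 -0.3] grip 0.525
 TURN first z 0.376; then SHIFT [-0.988  3.017 -1.087] norm mm 268
```

```bash
python3 -m crank '[[-1,[0,0,-0.4],[0,0,0]],[-1,[0,0,-0.4],[0,0,0.125]],[-1,[0,0,-0.3],[0,0,0.125]],[-1,[0,0,0],[0,0,0.126]],[-1,[-0.1,0.3,0],[0,0,0]]]'; python3 -m crank '[[-1,[-0.18,0.55,0],[0,0,0]],[-1,[-0.18,0.55,0],[0,0,0]],[-1,[-0.18,0.55,0],[0,0,0]],[-1,[-0.18,0.55,0],[0,0,0]],[-1,[-0.17,0.5,0],[0,0,0]]]';python3 h.py .4217 -.3037 .17 .145;python3 - <<'E'
from h import *
cv2.imwrite("pics/w3.png",manip.camera("wrist"))
cv2.imwrite("pics/t3.png",manip.camera("top"))
E
```

```text
clock: 4.2
position: [0.4636, -0.076, 0.1739]
ee_rot: [0.997, 0.073, 0.001, 0.0]
ft_force: [0.4, -0.4, -1.2]
grip_width: 0.531
clock: 4.7
position: [0.4225, -0.3048, 0.1729]
ee_rot: [0.997, 0.072, 0.0, 0.0]
ft_force: [0.9, -0.2, -0.9]
grip_width: 0.53
t 4.70 pos [ 0.4225 -0.3048  0.1729] yaw 0.1442 tiltcorr(units tool xy) [ 0.0012 -0.0001] F [ 0.9 -0.2 -0.9] grip 0.530
 TURN first z -0.001; then SHIFT [-0.008 -0.015  0.036] norm mm 3
```

View pics/w3.png

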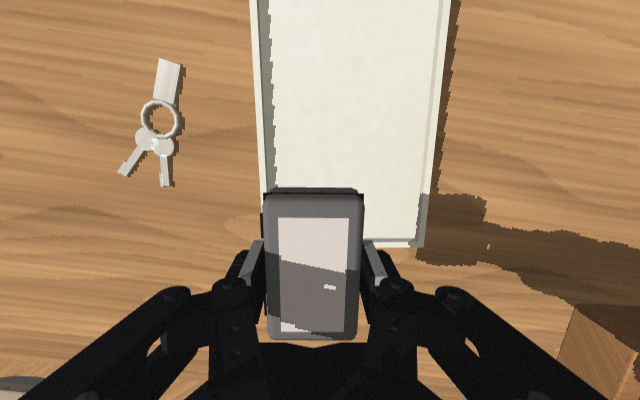

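```bash
python3 - <<'E'
from h import *
p,r,_=pose()
for n,uv in [("BR out",(423,247)),("R150",(434,150)),("R0",(451,0)),("L0",(249,0)),("L150",(259,150))]:
    P=wray(uv,.016,p,r); d=P[:2]-[.4903,-.324]; c,s=np.cos(.145),np.sin(.145)
    print(n,P.round(4),"tray",(c*d[0]+s*d[1]).round(4),(-s*d[0]+c*d[1]).round(4))
E
```

```text
BR out [ 0.376  -0.4286  0.016 ] tray -0.1282 -0.087
R150 [ 0.4729 -0.4149  0.016 ] tray -0.0303 -0.0875
R0 [ 0.5917 -0.3981  0.016 ] tray 0.0897 -0.088
L0 [ 0.5695 -0.2376  0.016 ] tray 0.0909 0.0741
L150 [ 0.451  -0.2558  0.016 ] tray -0.0291 0.0731
```

```bash
python3 - <<'E'
from h import *
for uv in [(193.3,163.6),(244.2,163.6),(227.9,217),(168.3,217)]:
    P=ray("scene",uv,.016);d=P[:2]-[.4903,-.324]; c,s=np.cos(.145),np.sin(.145)
    print(P.round(4),"tray",(c*d[0]+s*d[1]).round(4),(-s*d[0]+c*d[1]).round(4))
im=cv2.imread("pics/top0.png")
for v in (200,230,260): print(v,im[v,400:420].astype(int).sum(1).tolist(),im[v,460:485].astype(int).sum(1).tolist())
E
```

```text
[ 0.3813 -0.4198  0.016 ] tray -0.1217 -0.0791
[ 0.3549 -0.2589  0.016 ] tray -0.1245 0.084
[ 0.6052 -0.2202  0.016 ] tray 0.1287 0.0861
[ 0.6313 -0.3775  0.016 ] tray 0.1318 -0.0733
200 [305, 317, 319, 371, 428, 471, 490, 440, 370, 375, 442, 499, 532, 538, 534, 539, 536, 529, 528, 534] [525, 531, 524, 486, 482, 490, 429, 323, 229, 216, 263, 278, 287, 281, 281, 279, 288, 277, 284, 279, 276, 286, 284, 272, 272]
230 [291, 298, 296, 288, 287, 292, 308, 367, 435, 496, 496, 438, 370, 426, 497, 523, 541, 544, 548, 535] [528, 529, 520, 522, 517, 511, 503, 491, 479, 476, 432, 326, 200, 184, 224, 263, 276, 282, 296, 291, 296, 288, 292, 299, 293]
260 [289, 292, 290, 290, 284, 293, 287, 286, 290, 291, 317, 376, 450, 494, 484, 421, 353, 399, 472, 520] [516, 526, 518, 524, 513, 522, 513, 516, 509, 513, 508, 485, 479, 474, 445, 330, 199, 172, 212, 247, 262, 263, 270, 260, 257]
```

```bash
python3 - <<'E'
from h import *
p,r,_=pose();print(p)
im=manip.camera("wrist");cv2.imwrite("pics/w4.png",im)
g=im[...,0].astype(int)
for v in (20,100,150): print(v,[u for u in range(200,480) if (g[v,u]>130)!=(g[v,u-1]>130)])
for v in (20,150):
  us=[u for u in range(200,480) if (g[v,u]>130)!=(g[v,u-1]>130)]
  for u in (us[0],us[-1]):
    P=wray((u-.5,v),.016,p,r); d=P[:2]-[.4903,-.324]; c,s=np.cos(.145),np.sin(.145)
    print(P.round(4),"tray",(c*d[0]+s*d[1]).round(4),(-s*d[0]+c*d[1]).round(4))
E
```

```text
[ 0.42070984 -0.30859911  0.17238177]
20 [244, 252, 265, 443]
100 [250, 257, 267, 435]
150 [253, 260, 271, 430]
[ 0.5547 -0.2342  0.016 ] tray 0.0767 0.0795
[ 0.5769 -0.395   0.016 ] tray 0.0755 -0.0828
[ 0.4502 -0.2499  0.016 ] tray -0.029 0.0791
[ 0.4724 -0.4108  0.016 ] tray -0.0303 -0.0833
```

```bash
python3 -m crank '[[-1,[0.02,-0.04,0.2],[0,0,0]],[-1,[0,0,0.5],[0,0,0]],[-1,[0,0,0.5],[0,0,0]],[-1,[0,0,0.25],[0,0,0]],[-1,[0,0,0.1],[0,0,0]]]';  python3 -m crank '[[-1,[0,0,0.1],[0,0,0]],[-1,[0,0,0],[0,0,0]],[-1,[0,0,0],[0,0,0]],[-1,[0,0,0],[0,0,0]],[-1,[0,0,0],[0,0,0]]]'; python3 h.py .4219 -.3047 .033 .145
```

```text
clock: 5.35
position: [0.4238, -0.2971, 0.0466]
ee_rot: [0.997, 0.073, -0.001, -0.001]
ft_force: [-0.3, -0.3, -2.0]
grip_width: 0.526
clock: 5.85
position: [0.4249, -0.2994, 0.0413]
ee_rot: [0.997, 0.072, 0.0, 0.001]
ft_force: [0.1, -0.3, -1.1]
grip_width: 0.528
t 5.85 pos [ 0.4249 -0.2994  0.0413] yaw 0.1449 tiltcorr(units tool xy) [ 0.0014 -0.0011] F [ 0.1 -0.3 -1.1] grip 0.528
 TURN first z -0.000; then SHIFT [-0.047  0.06   0.104] norm mm 10
```

```bash
python3 -m crank '[[-1,[-0.03,0.04,0.08],[0,0,0]],[-1,[0,0,0],[0,0,0]],[-1,[0,0,0],[0,0,0]],[-1,[0,0,0],[0,0,0]],[-1,[0,0,0],[0,0,0]]]'; python3 h.py .4219 -.3047 .033 .145
```

```text
clock: 6.35
position: [0.4235, -0.3029, 0.0347]
ee_rot: [0.997, 0.073, 0.001, 0.0]
ft_force: [1.4, 1.9, 5.4]
grip_width: 0.528
t 6.35 pos [ 0.4235 -0.3029  0.0347] yaw 0.1452 tiltcorr(units tool xy) [ 0.0013 -0.0021] F [1.4 1.9 5.4] grip 0.528
 TURN first z 0.000; then SHIFT [-0.023  0.019  0.021] norm mm 3
```

```bash
python3 -m crank '[[0.25,[0,0,0],[0,0,0]],[0.25,[0,0,0],[0,0,0]],[0.25,[0,0,0],[0,0,0]],[0.25,[0,0,-0.2],[0,0,0]],[0.25,[0,0,-0.5],[0,0,0]]]'; python3 -m crank '[[0.25,[0,0,-0.5],[0,0,0]],[0.25,[0,0,-0.5],[0,0,0]],[0.25,[0,-0.3,0],[0,0,0]],[0.3,[0,-0.6,0],[0,0,0]],[0.3,[0,-0.6,0],[0,0,0]]]'; python3 h.py .468 .151 .16 .40;  python3 - <<'E'
from h import *
im=manip.camera("top")
cv2.imwrite("pics/t5.png",cv2.resize(im[145:295,230:500],None,fx=2.9,fy=2.9,interpolation=cv2.INTER_CUBIC))
E
```

```text
clock: 6.85
position: [0.4205, -0.3015, 0.0878]
ee_rot: [0.997, 0.072, -0.002, -0.002]
ft_force: [0.6, 0.1, 0.4]
grip_width: 0.623
clock: 7.35
position: [0.4048, -0.183, 0.1701]
ee_rot: [0.997, 0.072, 0.0, 0.0]
ft_force: [1.0, -0.3, -0.6]
grip_width: 0.651
t 7.35 pos [ 0.4048 -0.183   0.1701] yaw 0.1432 tiltcorr(units tool xy) [ 0.0003 -0.0005] F [ 1.  -0.3 -0.6] grip 0.651
 TURN first z -0.327; then SHIFT [ 2.353 -3.538  0.126] norm mm 340
```

View pics/t5.png

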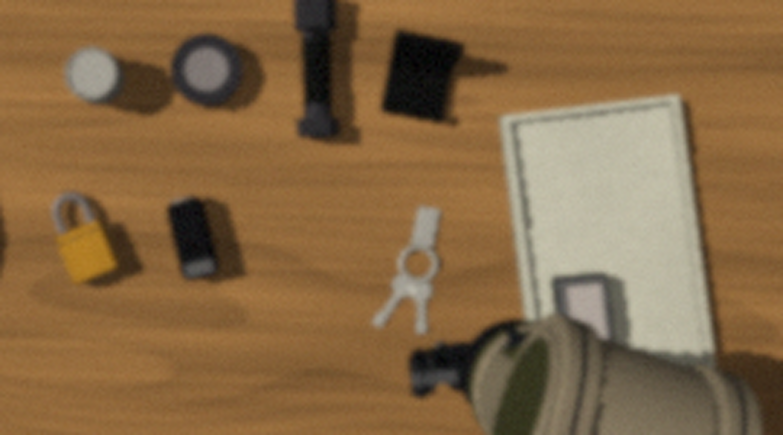

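```bash
python3 -m crank '[[0.35,[0,0,0],[0,0,-0.164]],[0.35,[0,0,0],[0,0,-0.163]],[0.35,[0.28,-0.42,0],[0,0,0]],[0.35,[0.34,-0.51,0],[0,0,0]],[0.35,[0.34,-0.51,0],[0,0,0]]]';python3 -m crank '[[0.35,[0.34,-0.51,0],[0,0,0]],[0.35,[0.34,-0.51,0],[0,0,0]],[0.35,[0.34,-0.51,0],[0,0,0]],[0.35,[0.34,-0.51,0],[0,0,0]],[0.35,[0.03,-0.06,0],[0,0,0]]]';python3 -m crank '[[0.35,[0,0,0],[0,0,0]],[0.35,[0,0,0],[0,0,0]],[0.35,[0,0,0],[0,0,0]],[0.35,[0,0,0],[0,0,0]],[0.35,[0,0,0],[0,0,0]]]'; python3 h.py .468 .151 .026 .40;  python3 - <<'E'
from h import *
p,r,_=pose()
im=manip.camera("wrist")
cv2.imwrite("pics/w6.png",im)
b=cv2.cvtColor(im,cv2.COLOR_BGR2HSV)
k=((b[...,0]>=17)&(b[...,0]<30)&(b[...,1]>175)&(b[...,2]>140)).astype(np.uint8)
k=cv2.morphologyEx(k,cv2.MORPH_OPEN,np.ones((5,5),np.uint8))
c=max(cv2.findContours(k,cv2.RETR_EXTERNAL,cv2.CHAIN_APPROX_SIMPLE)[0],key=cv2.contourArea)
q=cv2.minAreaRect(c);print(q,wray(q[0],.024,p,r))
Q=[wray(x,.024,p,r)[:2].round(4).tolist() for x in cv2.boxPoints(q)];print(Q)
E
```

```text
clock: 7.9
position: [0.4309, -0.0466, 0.1702]
ee_rot: [0.98, 0.199, 0.0, 0.0]
ft_force: [1.5, 1.1, 0.8]
grip_width: 0.676
clock: 8.4
position: [0.4672, 0.1566, 0.1705]
ee_rot: [0.979, 0.203, 0.001, -0.002]
ft_force: [-0.3, -0.5, -0.1]
grip_width: 0.675
clock: 8.9
position: [0.4677, 0.1493, 0.1701]
ee_rot: [0.98, 0.199, 0.0, 0.0]
ft_force: [-0.1, -0.5, 0.1]
grip_width: 0.675
t 8.90 pos [0.4677 0.1493 0.1701] yaw 0.4002 tiltcorr(units tool xy) [ 0.0009 -0.    ] F [-0.1 -0.5  0.1] grip 0.675
 TURN first z 0.000; then SHIFT [ 0.012 -0.018  1.802] norm mm 144Traceback (most recent call last):
  File "<stdin>", line 8, in <module>
ValueError: max() iterable argument is empty
```

View pics/w6.png

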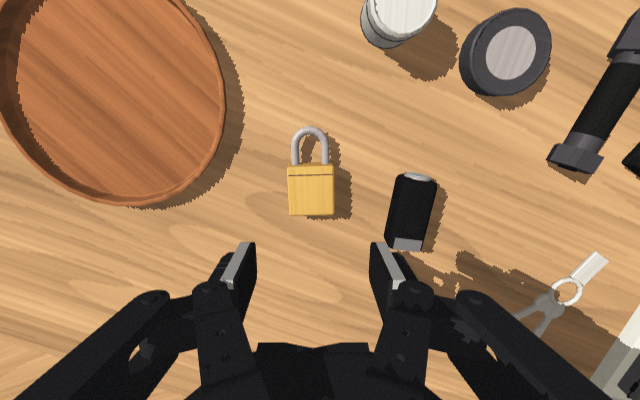

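```bash
python3 - <<'E'
from h import *
p,r,_=pose()
for uv,z in [((311,190),.024),((411,213),.03)]: print(wray(uv,z,p,r).round(4))
# round tray right-side outer rim points and bottom
pts=[(226,90),(222,140),(200,183),(150,207),(95,193),(50,150),(15,110),(200,20),(182,0)]
W=np.array([wray(u,.016,p,r)[:2] for u in pts])
from scipy.optimize import least_squares
s=least_squares(lambda c:np.hypot(*(W-c[:2]).T)-c[2],[.48,.34,.1]);print(s.x,s.fun.round(4))
E
```

```text
[0.4693 0.1505 0.024 ]
[0.4866 0.0579 0.03  ]
[0.47903408 0.33179995 0.09385789] [-0.0035 -0.0038  0.0016  0.0054  0.0009 -0.0073  0.0029  0.0014  0.0024]
```

```bash
python3 -m crank '[[0.35,[0.01,-0.02,0.3],[0,0,0]],[0.35,[0,0,0.6],[0,0,0]],[0.35,[0,0,0.5],[0,0,0]],[0.35,[0,0,0.25],[0,0,0]],[0.35,[0,0,0.1],[0,0,0]]]' 60; python3 -m crank '[[0.35,[0,0,0.06],[0,0,0]],[0.35,[0,0,0],[0,0,0]],[0.35,[0,0,0],[0,0,0]],[-1,[0,0,0],[0,0,0]],[-1,[0,0,0],[0,0,0]]]'; python3 h.py .468 .151 .026 .40
```

```text
clock: 9.45
position: [0.4664, 0.1515, 0.0281]
ee_rot: [0.98, 0.2, -0.002, -0.0]
ft_force: [0.1, 0.8, 1.1]
grip_width: 0.678
clock: 9.95
position: [0.4685, 0.1522, 0.0266]
ee_rot: [0.98, 0.199, 0.001, 0.0]
ft_force: [-2.1, -1.1, 8.9]
grip_width: 0.498
t 9.95 pos [0.4685 0.1522 0.0266] yaw 0.4017 tiltcorr(units tool xy) [ 0.0013 -0.0022] F [-2.1 -1.1  8.9] grip 0.498
 TURN first z 0.002; then SHIFT [-0.011  0.011  0.007] norm mm 1
```

```bash
python3 -m crank '[[-1,[0,0,0],[0,0,0]],[-1,[0,0,0],[0,0,0]],[-1,[0,0,0],[0,0,0]],[-1,[0,0,-0.2],[0,0,0]],[-1,[0,0,-0.5],[0,0,0]]]'; python3 -m crank '[[-1,[0,0,-0.5],[0,0,0]],[-1,[0,0,-0.4],[0,0,0]],[-1,[0,0,-0.2],[0,0,0.1]],[-1,[0,0,0],[0,0,0.11]],[-1,[0,0,0],[0,0,0.11]]]'; python3 h.py .4946 -.355 .17 .145
```

```text
clock: 10.45
position: [0.4656, 0.1513, 0.0805]
ee_rot: [0.98, 0.2, -0.003, -0.0]
ft_force: [2.1, -1.2, -1.9]
grip_width: 0.501
clock: 10.95
position: [0.4677, 0.1522, 0.171]
ee_rot: [0.997, 0.074, 0.001, 0.0]
ft_force: [0.2, 0.8, -2.8]
grip_width: 0.5
t 10.95 pos [0.4677 0.1522 0.171 ] yaw 0.1472 tiltcorr(units tool xy) [ 0.0007 -0.0023] F [ 0.2  0.8 -2.8] grip 0.500
 TURN first z 0.003; then SHIFT [-0.583  6.322  0.012] norm mm 508
```

```bash
python3 -m crank '[[-1,[-0.05,0.52,0],[0,0,0]],[-1,[-0.055,0.6,0],[0,0,0]],[-1,[-0.055,0.6,0],[0,0,0]],[-1,[-0.055,0.6,0],[0,0,0]],[-1,[-0.055,0.6,0],[0,0,0]]]'; python3 -m crank '[[-1,[-0.055,0.6,0],[0,0,0]],[-1,[-0.055,0.6,0],[0,0,0]],[-1,[-0.055,0.6,0],[0,0,0]],[-1,[-0.055,0.6,0],[0,0,0]],[-1,[-0.055,0.6,0],[0,0,0]]]';python3 -m crank '[[-1,[-0.03,0.4,0],[0,0,0]],[-1,[0,0,0.4],[0,0,0]],[-1,[0,0,0.4],[0,0,0]],[-1,[0,0,0.2],[0,0,0]],[-1,[0,0,0],[0,0,0]]]'; python3 h.py .4946 -.355 .034 .145
```

```text
clock: 11.45
position: [0.481, -0.0838, 0.1706]
ee_rot: [0.997, 0.075, 0.001, 0.0]
ft_force: [0.8, 0.9, -2.4]
grip_width: 0.496
clock: 11.95
position: [0.4953, -0.3244, 0.1707]
ee_rot: [0.997, 0.075, 0.001, 0.0]
ft_force: [0.6, -0.1, -1.9]
grip_width: 0.5
clock: 12.45
position: [0.4968, -0.3537, 0.0878]
ee_rot: [0.997, 0.075, -0.001, -0.001]
ft_force: [0.1, -0.3, -1.8]
grip_width: 0.495
t 12.45 pos [ 0.4968 -0.3537  0.0878] yaw 0.1510 tiltcorr(units tool xy) [-0.0038  0.003 ] F [ 0.1 -0.3 -1.8] grip 0.495
 TURN first z 0.008; then SHIFT [-0.029  0.012  0.673] norm mm 54
```

```bash
python3 -m crank '[[-1,[-0.02,0,0.3],[0,0,0.008]],[-1,[0,0,0.2],[0,0,0]],[-1,[0,0,0.1],[0,0,0]],[-1,[0,0,0.05],[0,0,0]],[-1,[0,0,0],[0,0,0]]]'; python3 h.py .4946 -.355 .0336 .145
```

```text
clock: 12.95
position: [0.4966, -0.3549, 0.0376]
ee_rot: [0.997, 0.072, 0.0, 0.0]
ft_force: [-0.4, 0.1, -3.0]
grip_width: 0.501
t 12.95 pos [ 0.4966 -0.3549  0.0376] yaw 0.1445 tiltcorr(units tool xy) [ 0.0001 -0.0002] F [-0.4  0.1 -3. ] grip 0.501
 TURN first z -0.001; then SHIFT [-0.025 -0.003  0.05 ] norm mm 4
```

```bash
python3 -m crank '[[-1,[0,0,0.04],[0,0,0]],[-1,[0,0,0.01],[0,0,0]],[-1,[0,0,0],[0,0,0]],[0.2,[0,0,0],[0,0,0]],[0.2,[0,0,0],[0,0,0]]]'; python3 -m crank '[[0.2,[0,0,0],[0,0,0]],[0.2,[0,0,-0.2],[0,0,0]],[0.2,[0,0,-0.5],[0,0,0]],[0.2,[0,0,-0.5],[0,0,0]],[0.2,[0,0,-0.5],[0,0,0]]]'; python3 h.py .4845 .0535 .17 .268;  python3 - <<'E'
from h import *
p,r,_=pose()
cv2.imwrite("pics/w7.png",manip.camera("wrist"))
E
```

```text
clock: 13.45
position: [0.4968, -0.3552, 0.0339]
ee_rot: [0.997, 0.072, 0.0, 0.0]
ft_force: [0.0, -1.2, 0.0]
grip_width: 0.6
clock: 13.95
position: [0.4965, -0.3547, 0.1723]
ee_rot: [0.997, 0.072, 0.0, 0.0]
ft_force: [0.4, 0.1, -0.1]
grip_width: 0.602
t 13.95 pos [ 0.4965 -0.3547  0.1723] yaw 0.1446 tiltcorr(units tool xy) [ 0.0008 -0.001 ] F [ 0.4  0.1 -0.1] grip 0.602
 TURN first z -0.157; then SHIFT [ 1.207 -4.96   0.029] norm mm 408
```

View pics/w7.png

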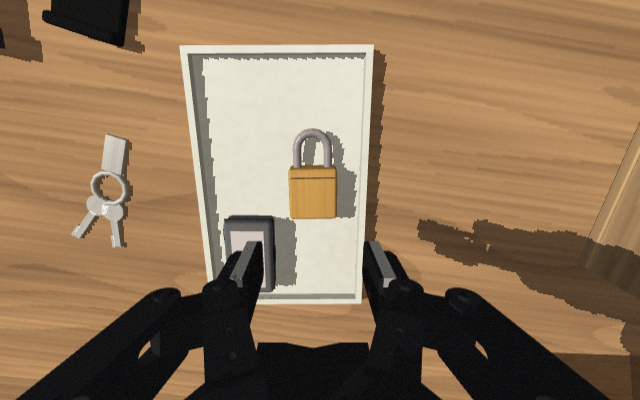

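```bash
python3 -m crank '[[0.2,[0,0,0],[0,0,-0.157]],[0.2,[0.13,-0.5,0],[0,0,0]],[0.2,[0.135,-0.56,0],[0,0,0]],[0.2,[0.135,-0.56,0],[0,0,0]],[0.2,[0.135,-0.56,0],[0,0,0]]]'; python3 -m crank '[[0.2,[0.135,-0.56,0],[0,0,0]],[0.2,[0.135,-0.56,0],[0,0,0]],[0.2,[0.135,-0.56,0],[0,0,0]],[0.2,[0.135,-0.56,0],[0,0,0]],[0.2,[0.135,-0.54,0],[0,0,0]]]';python3 -m crank '[[0.2,[0,0,0.2],[0,0,0]],[0.2,[0,0,0.3],[0,0,0]],[0.2,[0,0,0],[0,0,0]],[0.2,[0,0,0],[0,0,0]],[0.2,[0,0,0],[0,0,0]]]'; python3 h.py .4845 .0535 .028 .268;  python3 - <<'E'
from h import *
p,r,_=pose()
cv2.imwrite("pics/w8.png",manip.camera("wrist"))
for uv in [(307,225),(320,225)]:print(wray(uv,.03,p,r))
E
```

```text
clock: 14.5
position: [0.4915, -0.1737, 0.1704]
ee_rot: [0.991, 0.133, 0.001, 0.001]
ft_force: [0.6, 1.0, 0.6]
grip_width: 0.598
clock: 15.0
position: [0.4847, 0.0553, 0.1705]
ee_rot: [0.991, 0.134, 0.001, 0.001]
ft_force: [1.0, -0.3, -0.1]
grip_width: 0.597
clock: 15.5
position: [0.4856, 0.0532, 0.1307]
ee_rot: [0.991, 0.133, 0.001, 0.0]
ft_force: [0.6, -0.1, -0.6]
grip_width: 0.603
t 15.50 pos [0.4856 0.0532 0.1307] yaw 0.2671 tiltcorr(units tool xy) [ 0.0008 -0.002 ] F [ 0.6 -0.1 -0.6] grip 0.603
 TURN first z -0.001; then SHIFT [-0.012 -0.007  1.284] norm mm 103
[0.47116796 0.05274824 0.03      ]
[0.47388725 0.04284495 0.03      ]
```

View pics/w8.png

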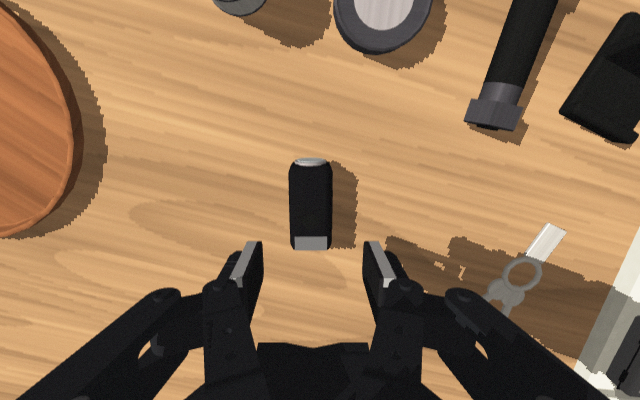

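```bash
python3 -m crank '[[0.2,[0,0,0.4],[0,0,0]],[0.2,[0,0,0.5],[0,0,0]],[0.2,[0,0,0.25],[0,0,0]],[0.2,[0,0,0.12],[0,0,0]],[0.2,[0,0,0],[0,0,0]]]' 40; python3 -m crank '[[0.2,[0,0,0],[0,0,0]],[-1,[0,0,0],[0,0,0]],[-1,[0,0,0],[0,0,0]],[-1,[0,0,0],[0,0,0]],[-1,[0,0,0],[0,0,0]]]'; python3 h.py .4845 .0535 .028 .268
```

```text
clock: 16.05
position: [0.4848, 0.0532, 0.0276]
ee_rot: [0.991, 0.133, -0.0, -0.0]
ft_force: [-0.3, -0.2, 0.4]
grip_width: 0.599
clock: 16.55
position: [0.486, 0.0533, 0.0292]
ee_rot: [0.991, 0.133, 0.001, 0.0]
ft_force: [-0.6, 0.3, 5.7]
grip_width: 0.391
t 16.55 pos [0.486  0.0533 0.0292] yaw 0.2672 tiltcorr(units tool xy) [ 0.0013 -0.0031] F [-0.6  0.3  5.7] grip 0.391
 TURN first z -0.001; then SHIFT [-0.017 -0.007  0.015] norm mm 2
```

```bash
python3 -m crank '[[-1,[0,0,-0.2],[0,0,0]],[-1,[0,0,-0.5],[0,0,0]],[-1,[0,0,-0.5],[0,0,0]],[-1,[0,0,-0.5],[0,0,0.08]],[-1,[0,0,-0.1],[0,0,0.077]]]';  python3 h.py .5455 -.287 .17 .145
```

```text
clock: 17.05
position: [0.4869, 0.0542, 0.1776]
ee_rot: [0.997, 0.071, 0.004, 0.001]
ft_force: [0.1, -0.3, -1.5]
grip_width: 0.383
t 17.05 pos [0.4869 0.0542 0.1776] yaw 0.1425 tiltcorr(units tool xy) [ 0.002  -0.0095] F [ 0.1 -0.3 -1.5] grip 0.383
 TURN first z -0.003; then SHIFT [0.108 4.326 0.095] norm mm 346
```

```bash
python3 -m crank '[[-1,[0.01,0.5,0],[0,0,0]],[-1,[0.015,0.6,0],[0,0,0]],[-1,[0.015,0.6,0],[0,0,0]],[-1,[0.015,0.6,0],[0,0,0]],[-1,[0.015,0.6,0],[0,0,0]]]'; python3 -m crank '[[-1,[0.015,0.6,0],[0,0,0]],[-1,[0.015,0.5,0],[0,0,0]],[-1,[0.01,0.33,0],[0,0,0]],[-1,[0,0,0.4],[0,0,0]],[-1,[0,0,0.4],[0,0,0]]]';python3 -m crank '[[-1,[0,0,0.3],[0,0,0]],[-1,[0,0,0.2],[0,0,0]],[-1,[0,0,0],[0,0,0]],[-1,[0,0,0],[0,0,0]],[-1,[0,0,0],[0,0,0]]]'; python3 h.py .5455 -.287 .0352 .145
```

```text
clock: 17.55
position: [0.5239, -0.1773, 0.1736]
ee_rot: [0.997, 0.072, 0.001, 0.0]
ft_force: [0.9, 0.9, 0.6]
grip_width: 0.39
clock: 18.05
position: [0.544, -0.2896, 0.1093]
ee_rot: [0.997, 0.071, 0.002, 0.001]
ft_force: [-0.4, -0.0, -1.0]
grip_width: 0.39
clock: 18.55
position: [0.5443, -0.2886, 0.0696]
ee_rot: [0.997, 0.072, 0.001, 0.001]
ft_force: [0.3, -0.3, 0.3]
grip_width: 0.389
t 18.55 pos [ 0.5443 -0.2886  0.0696] yaw 0.1442 tiltcorr(units tool xy) [ 0.002  -0.0027] F [ 0.3 -0.3  0.3] grip 0.389
 TURN first z -0.001; then SHIFT [ 0.017 -0.017  0.43 ] norm mm 34
```

```bash
python3 -m crank '[[-1,[0.01,-0.01,0.25],[0,0,0]],[-1,[0,0,0.12],[0,0,0]],[-1,[0,0,0.04],[0,0,0]],[-1,[0,0,0],[0,0,0]],[-1,[0,0,0],[0,0,0]]]'; python3 h.py .5455 -.287 .0352 .145
```

```text
clock: 19.05
position: [0.5444, -0.2875, 0.0356]
ee_rot: [0.997, 0.072, 0.0, 0.0]
ft_force: [-0.1, 0.8, -1.2]
grip_width: 0.389
t 19.05 pos [ 0.5444 -0.2875  0.0356] yaw 0.1442 tiltcorr(units tool xy) [ 0.0008 -0.001 ] F [-0.1  0.8 -1.2] grip 0.389
 TURN first z -0.001; then SHIFT [ 0.015 -0.005  0.006] norm mm 1
```

```bash
python3 -m crank '[[-1,[0,0,0.015],[0,0,0]],[-1,[0,0,0],[0,0,0]],[0.05,[0,0,0],[0,0,0]],[0.05,[0,0,0],[0,0,0]],[0.05,[0,0,0],[0,0,0]]]'; python3 -m crank '[[0.05,[0,0,-0.2],[0,0,0]],[0.05,[0,0,-0.5],[0,0,0]],[0.05,[0,0,-0.5],[0,0,0]],[0.05,[0,0,-0.5],[0,0,0]],[0.05,[0,0,0],[0,0,0]]]'; python3 h.py .6435 -.0565 .18 .048;  python3 - <<'E'
from h import *
p,r,_=pose()
cv2.imwrite("pics/w9.png",manip.camera("wrist"))
E
```

```text
clock: 19.55
position: [0.544, -0.2874, 0.0337]
ee_rot: [0.997, 0.072, 0.0, 0.0]
ft_force: [-0.2, 0.0, -0.8]
grip_width: 0.53
clock: 20.05
position: [0.5469, -0.288, 0.1771]
ee_rot: [0.997, 0.072, 0.004, 0.003]
ft_force: [-0.7, 0.9, 0.6]
grip_width: 0.524
t 20.05 pos [ 0.5469 -0.288   0.1771] yaw 0.1445 tiltcorr(units tool xy) [ 0.0077 -0.0102] F [-0.7  0.9  0.6] grip 0.524
 TURN first z 0.123; then SHIFT [ 1.345 -2.833 -0.036] norm mm 251
```

View pics/w9.png

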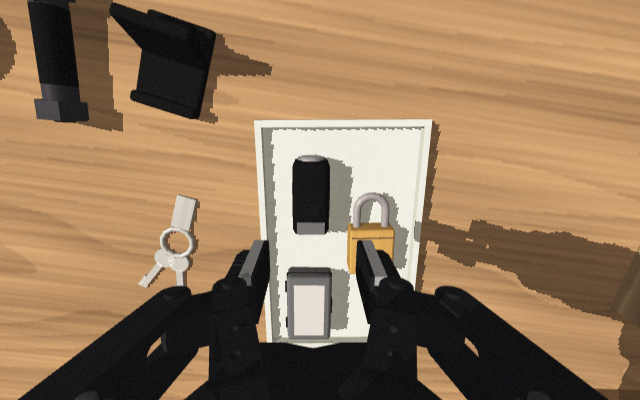

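```bash
python3 -m crank '[[0.05,[0,0,0],[0,0,0.123]],[0.05,[0.22,-0.45,0],[0,0,0]],[0.05,[0.25,-0.53,0],[0,0,0]],[0.05,[0.25,-0.53,0],[0,0,0]],[0.05,[0.25,-0.53,0],[0,0,0]]]'; python3 -m crank '[[0.05,[0.25,-0.53,0],[0,0,0]],[0.05,[0.125,-0.26,0],[0,0,0]],[0.05,[0,0,0],[0,0,0]],[0.05,[0,0,0],[0,0,0]],[0.05,[0,0,0],[0,0,0]]]'; python3 h.py .6435 -.0565 .1 .048;  python3 - <<'E'
from h import *
p,r,_=pose()
cv2.imwrite("pics/w10.png",manip.camera("wrist"))
E
```

```text
clock: 20.6
position: [0.6138, -0.119, 0.1694]
ee_rot: [1.0, 0.024, -0.0, -0.0]
ft_force: [0.6, -1.5, 0.4]
grip_width: 0.531
clock: 21.1
position: [0.6403, -0.0578, 0.1693]
ee_rot: [1.0, 0.023, -0.0, 0.0]
ft_force: [-0.2, -0.4, 0.2]
grip_width: 0.526
t 21.10 pos [ 0.6403 -0.0578  0.1693] yaw 0.0457 tiltcorr(units tool xy) [0.0011 0.0012] F [-0.2 -0.4  0.2] grip 0.526
 TURN first z -0.003; then SHIFT [ 0.041 -0.015  0.867] norm mm 69
```

View pics/w10.png

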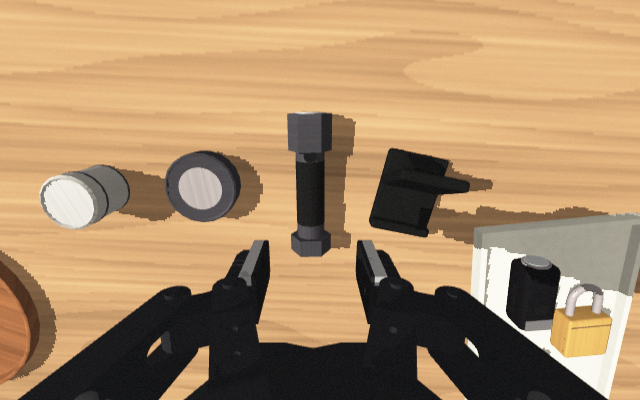

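```bash
python3 -m crank '[[0.05,[0.03,-0.01,0.4],[0,0,0]],[0.05,[0,0,0.5],[0,0,0]],[0.05,[0,0,0.45],[0,0,0]],[0.05,[0,0,0.25],[0,0,0]],[0.05,[0,0,0.13],[0,0,0]]]' 50; python3 -m crank '[[0.05,[0,0,0],[0,0,0]],[-1,[0,0,0],[0,0,0]],[-1,[0,0,0],[0,0,0]],[-1,[0,0,0],[0,0,0]],[-1,[0,0,0],[0,0,0]]]'; python3 h.py .6435 -.0565 .028 .048
```

```text
clock: 21.65
position: [0.6417, -0.0567, 0.029]
ee_rot: [1.0, 0.023, -0.002, 0.0]
ft_force: [-0.6, -1.2, 0.6]
grip_width: 0.525
clock: 22.15
position: [0.6441, -0.0554, 0.0331]
ee_rot: [1.0, 0.024, 0.001, 0.0]
ft_force: [-1.5, -0.2, 6.6]
grip_width: 0.285
t 22.15 pos [ 0.6441 -0.0554  0.0331] yaw 0.0474 tiltcorr(units tool xy) [ 0.0011 -0.0032] F [-1.5 -0.2  6.6] grip 0.285
 TURN first z -0.001; then SHIFT [-0.008  0.014  0.064] norm mm 5
```

```bash
python3 -m crank '[[-1,[0,0,-0.2],[0,0,0]],[-1,[0,0,-0.5],[0,0,0]],[-1,[0,0,-0.5],[0,0,0]],[-1,[0,0,-0.5],[0,0,0]],[-1,[0,0,-0.1],[0,0,0]]]';  python3 h.py .477 .368 .18 .048;  python3 - <<'E'
from h import *
cv2.imwrite("pics/w11.png",manip.camera("wrist"))
E
```

```text
clock: 22.65
position: [0.6453, -0.0546, 0.1822]
ee_rot: [1.0, 0.024, 0.004, 0.0]
ft_force: [0.4, 0.5, -1.4]
grip_width: 0.28
t 22.65 pos [ 0.6453 -0.0546  0.1822] yaw 0.0479 tiltcorr(units tool xy) [ 0.0014 -0.0106] F [ 0.4  0.5 -1.4] grip 0.280
 TURN first z -0.000; then SHIFT [-1.848 -5.377  0.027] norm mm 455
```

View pics/w11.png

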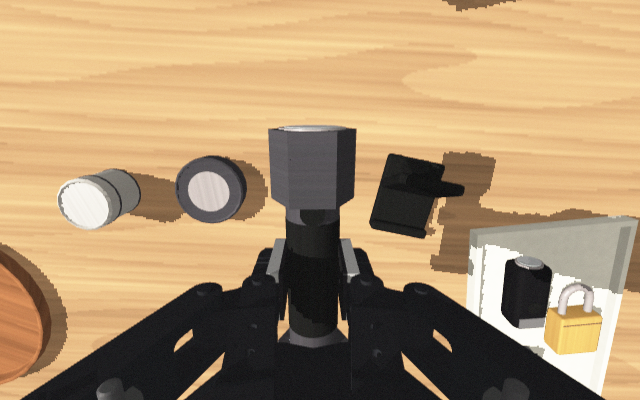

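```bash
python3 -m crank '[[-1,[-0.16,-0.45,0],[0,0,0]],[-1,[-0.19,-0.55,0],[0,0,0]],[-1,[-0.19,-0.55,0],[0,0,0]],[-1,[-0.19,-0.55,0],[0,0,0]],[-1,[-0.19,-0.55,0],[0,0,0]]]'; python3 -m crank '[[-1,[-0.19,-0.55,0],[0,0,0]],[-1,[-0.19,-0.55,0],[0,0,0]],[-1,[-0.19,-0.55,0],[0,0,0]],[-1,[-0.19,-0.55,0],[0,0,0]],[-1,[-0.17,-0.5,0],[0,0,0]]]';python3 -m crank '[[-1,[0,0,0],[0,0,0]],[-1,[0,0,0],[0,0,0]],[-1,[0,0,0],[0,0,0]],[-1,[0,0,0],[0,0,0]],[-1,[0,0,0],[0,0,0]]]'; python3 h.py .477 .368 .18 .048;  python3 - <<'E'
from h import *
cv2.imwrite("pics/w12.png",manip.camera("wrist"))
im=manip.camera("top")
cv2.imwrite("pics/t12.png",cv2.resize(im[140:290,100:400],None,fx=2.6,fy=2.6,interpolation=cv2.INTER_CUBIC))
E
```

```text
clock: 23.2
position: [0.558, 0.1544, 0.1746]
ee_rot: [1.0, 0.024, -0.001, 0.0]
ft_force: [0.6, -0.1, -0.9]
grip_width: 0.284
clock: 23.7
position: [0.4732, 0.3669, 0.1747]
ee_rot: [1.0, 0.024, -0.0, 0.0]
ft_force: [1.0, -0.5, -1.6]
grip_width: 0.28
clock: 24.2
position: [0.4755, 0.3642, 0.1751]
ee_rot: [1.0, 0.023, 0.0, 0.0]
ft_force: [-1.2, -0.0, -1.3]
grip_width: 0.281
t 24.20 pos [0.4755 0.3642 0.1751] yaw 0.0457 tiltcorr(units tool xy) [ 0.0008 -0.0001] F [-1.2 -0.  -1.3] grip 0.281
 TURN first z -0.003; then SHIFT [ 0.02  -0.047 -0.061] norm mm 6
```

View pics/w12.png

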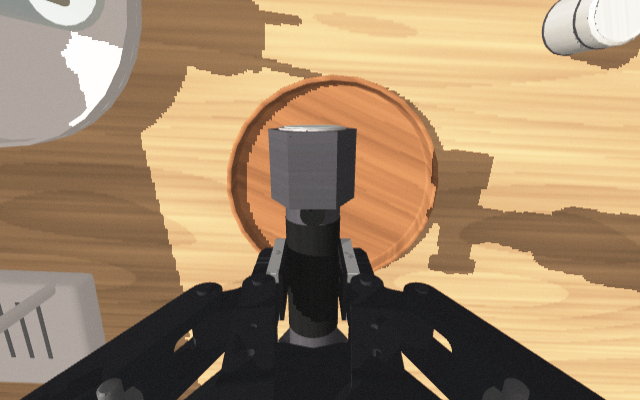

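View pics/t12.png

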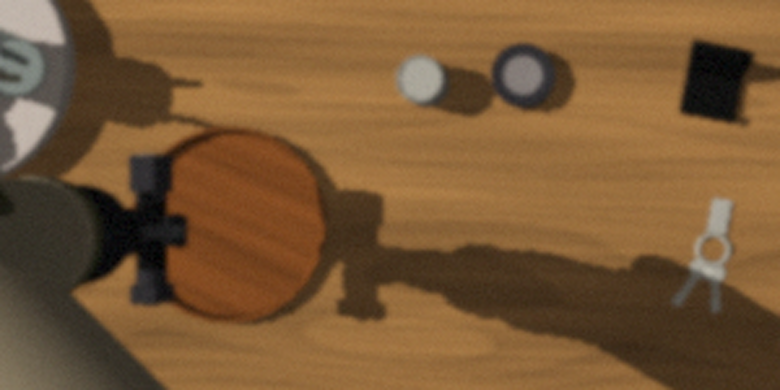

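```bash
python3 - <<'E'
from h import *
p,r,_=pose()
pts=[(228,180),(232,145),(246,115),(270,90),(300,78),(335,75),(370,81),(400,97),(422,123),(436,160),(438,185),(431,215)]
W=np.array([wray(u,.016,p,r)[:2] for u in pts])
from scipy.optimize import least_squares
s=least_squares(lambda c:np.hypot(*(W-c[:2]).T)-c[2],[.48,.34,.1]);print(s.x.round(4),s.fun.round(4))
s=least_squares(lambda c:np.hypot(*(W-c[:2]).T)-.102,[.48,.34]);print(s.x.round(4),s.fun.round(4))
E
```

```text
[0.4777 0.3458 0.1014] [-0.0022 -0.0005  0.0013  0.0027  0.0007 -0.0012 -0.0009 -0.0003 -0.001
 -0.0007  0.0006  0.0014]
[0.477  0.3459] [-0.0028 -0.0009  0.0011  0.0026  0.0007 -0.001  -0.0008 -0.0003 -0.001
 -0.001   0.0002  0.0008]
```

```bash
python3 -m crank '[[-1,[0.02,-0.15,0],[0,0,0]],[-1,[0,0,0.45],[0,0,0]],[-1,[0,0,0.5],[0,0,0]],[-1,[0,0,0.35],[0,0,0]],[-1,[0,0,0.2],[0,0,0]]]'; python3 -m crank '[[-1,[0,0,0.12],[0,0,0]],[-1,[0,0,0.06],[0,0,0]],[-1,[0,0,0],[0,0,0]],[-1,[0,0,0],[0,0,0]],[-1,[0,0,0],[0,0,0]]]'; python3 h.py .477 .376 .037 .048
```

```text
clock: 24.8
position: [0.475, 0.3773, 0.0527]
ee_rot: [1.0, 0.024, -0.001, 0.001]
ft_force: [-0.4, -0.1, 0.4]
grip_width: 0.28
clock: 25.3
position: [0.4765, 0.3778, 0.042]
ee_rot: [1.0, 0.024, 0.001, -0.0]
ft_force: [0.6, -0.4, -0.6]
grip_width: 0.279
t 25.30 pos [0.4765 0.3778 0.042 ] yaw 0.0474 tiltcorr(units tool xy) [-0.001  -0.0019] F [ 0.6 -0.4 -0.6] grip 0.279
 TURN first z -0.001; then SHIFT [0.005 0.023 0.062] norm mm 5
```

```bash
python3 -m crank '[[-1,[0,0.01,0.03],[0,0,0]],[-1,[0,0,0.02],[0,0,0]],[-1,[0,0,0],[0,0,0]],[-1,[0,0,0],[0,0,0]],[-1,[0,0,0],[0,0,0]]]'; python3 h.py .477 .376 .037 .048
```

```text
clock: 25.8
position: [0.4762, 0.3765, 0.0371]
ee_rot: [1.0, 0.024, 0.0, 0.0]
ft_force: [-0.3, -1.3, 4.2]
grip_width: 0.278
t 25.80 pos [0.4762 0.3765 0.0371] yaw 0.0473 tiltcorr(units tool xy) [ 0.0003 -0.0005] F [-0.3 -1.3  4.2] grip 0.278
 TURN first z -0.001; then SHIFT [0.01  0.006 0.001] norm mm 1
```

Contact is felt; release and rise, then on to the tin.

```bash
python3 -m crank '[[-0.15,[0,0,0],[0,0,0]],[-0.15,[0,0,0],[0,0,0]],[-0.15,[0,0,0],[0,0,0]],[-0.15,[0,0,-0.2],[0,0,0]],[-0.15,[0,0,-0.5],[0,0,0]]]'; python3 -m crank '[[-0.15,[0,0,-0.5],[0,0,0]],[-0.15,[0,0,-0.5],[0,0,0]],[-0.15,[0,0,-0.1],[0,0,0]],[0.1,[0,0,0],[0,0,0]],[0.45,[0,0,0],[0,0,0]]]'; python3 h.py .628 .148 .18 .048;  python3 - <<'E'
from h import *
cv2.imwrite("pics/w13.png",manip.camera("wrist"))
E
```

```text
clock: 26.3
position: [0.4744, 0.3752, 0.0913]
ee_rot: [1.0, 0.024, -0.002, 0.002]
ft_force: [0.4, -0.4, 0.6]
grip_width: 0.427
clock: 26.8
position: [0.4757, 0.3762, 0.1804]
ee_rot: [1.0, 0.024, -0.0, 0.0]
ft_force: [-0.4, -1.4, -0.2]
grip_width: 0.702
t 26.80 pos [0.4757 0.3762 0.1804] yaw 0.0476 tiltcorr(units tool xy) [0.0009 0.0006] F [-0.4 -1.4 -0.2] grip 0.702
 TURN first z -0.000; then SHIFT [1.765 2.941 0.005] norm mm 274
```

View pics/w13.png

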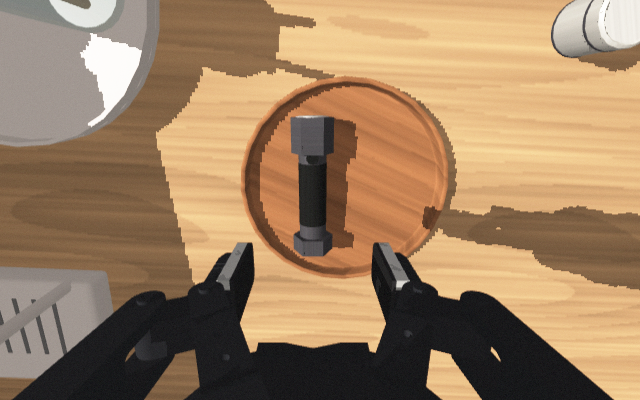

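```bash
python3 -m crank '[[0.45,[0.24,0.4,0],[0,0,0]],[0.45,[0.3,0.5,0],[0,0,0]],[0.45,[0.3,0.5,0],[0,0,0]],[0.45,[0.3,0.5,0],[0,0,0]],[0.45,[0.3,0.5,0],[0,0,0]]]'; python3 -m crank '[[0.45,[0.3,0.5,0],[0,0,0]],[0.45,[0.025,0.04,0],[0,0,0]],[0.45,[0,0,0],[0,0,0]],[0.45,[0,0,0],[0,0,0]],[0.45,[0,0,0],[0,0,0]]]'; python3 h.py .628 .148 .032 .048;  python3 - <<'E'
from h import *
p,r,_=pose()
im=manip.camera("wrist");cv2.imwrite("pics/w14.png",im)
E
```

```text
clock: 27.35
position: [0.6003, 0.1883, 0.1794]
ee_rot: [1.0, 0.024, -0.001, 0.0]
ft_force: [1.4, 0.5, -0.6]
grip_width: 0.728
clock: 27.85
position: [0.6272, 0.1503, 0.1806]
ee_rot: [1.0, 0.025, -0.0, -0.0]
ft_force: [0.5, -0.4, -0.5]
grip_width: 0.728
t 27.85 pos [0.6272 0.1503 0.1806] yaw 0.0503 tiltcorr(units tool xy) [-0.0006  0.0011] F [ 0.5 -0.4 -0.5] grip 0.728
 TURN first z 0.003; then SHIFT [0.009 0.029 1.857] norm mm 149
```

View pics/w14.png

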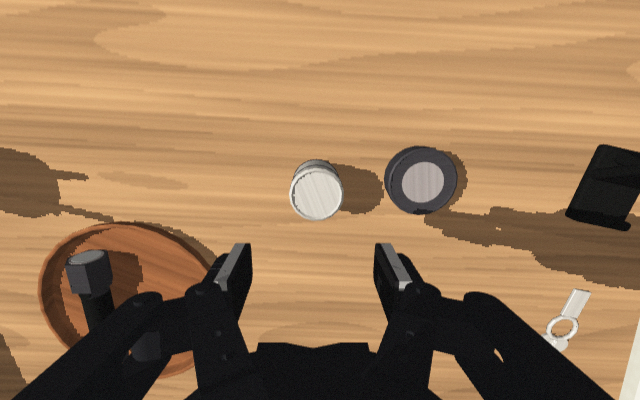

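```bash
python3 -m crank '[[0.45,[0.01,0.03,0.4],[0,0,0]],[0.45,[0,0,0.5],[0,0,0]],[0.45,[0,0,0.5],[0,0,0]],[0.45,[0,0,0.3],[0,0,0]],[0.45,[0,0,0.14],[0,0,0]]]' 40; python3 -m crank '[[0.45,[0,0,0],[0,0,0]],[0.45,[0,0,0],[0,0,0]],[-1,[0,0,0],[0,0,0]],[-1,[0,0,0],[0,0,0]],[-1,[0,0,0],[0,0,0]]]'; python3 h.py .628 .148 .032 .048
```

```text
clock: 28.4
position: [0.6273, 0.1466, 0.0311]
ee_rot: [1.0, 0.025, -0.002, 0.0]
ft_force: [-0.1, -0.4, -0.2]
grip_width: 0.725
clock: 28.9
position: [0.6303, 0.1465, 0.0358]
ee_rot: [1.0, 0.024, 0.002, -0.0]
ft_force: [-0.8, -0.2, 7.4]
grip_width: 0.552
t 28.90 pos [0.6303 0.1465 0.0358] yaw 0.0476 tiltcorr(units tool xy) [-0.0006 -0.0041] F [-0.8 -0.2  7.4] grip 0.552
 TURN first z -0.001; then SHIFT [-0.028 -0.02   0.047] norm mm 5
```

```bash
python3 -m crank '[[-1,[0,0,0],[0,0,0]],[-1,[0,0,-0.2],[0,0,0]],[-1,[0,0,-0.5],[0,0,0]],[-1,[0,0,-0.5],[0,0,0]],[-1,[0,0,-0.5],[0,0,0]]]';  python3 h.py .477 .300 .175 .048;  python3 - <<'E'
from h import *
cv2.imwrite("pics/w15.png",manip.camera("wrist"))
E
```

```text
clock: 29.4
position: [0.6288, 0.146, 0.1725]
ee_rot: [1.0, 0.024, 0.0, -0.0]
ft_force: [1.4, -0.3, -1.8]
grip_width: 0.552
t 29.40 pos [0.6288 0.146  0.1725] yaw 0.0478 tiltcorr(units tool xy) [-0.     -0.0007] F [ 1.4 -0.3 -1.8] grip 0.552
 TURN first z -0.000; then SHIFT [-1.803 -2.014 -0.031] norm mm 216
```

View pics/w15.png

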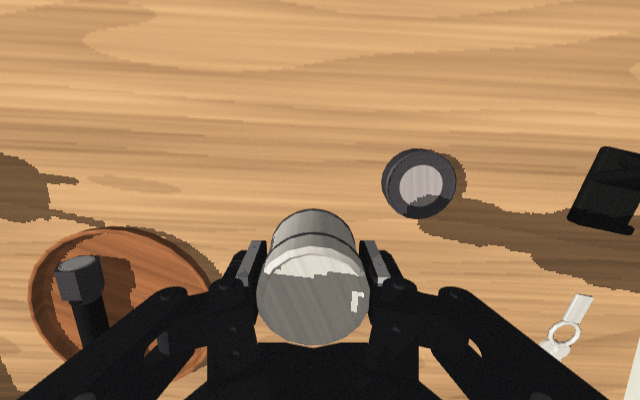

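```bash
python3 -m crank '[[-1,[-0.28,-0.3,0],[0,0,0]],[-1,[-0.38,-0.43,0],[0,0,0]],[-1,[-0.38,-0.43,0],[0,0,0]],[-1,[-0.38,-0.43,0],[0,0,0]],[-1,[-0.38,-0.42,0],[0,0,0]]]'; python3 -m crank '[[-1,[0,0,0],[0,0,0]],[-1,[0,0,0.4],[0,0,0]],[-1,[0,0,0.5],[0,0,0]],[-1,[0,0,0.3],[0,0,0]],[-1,[0,0,0],[0,0,0]]]'; python3 -m crank '[[-1,[0,0,0.2],[0,0,0]],[-1,[0,0,0],[0,0,0]],[-1,[0,0,0],[0,0,0]],[-1,[0,0,0],[0,0,0]],[-1,[0,0,0],[0,0,0]]]';python3 h.py .477 .300 .0395 .048
```

```text
clock: 29.95
position: [0.4761, 0.3009, 0.1708]
ee_rot: [1.0, 0.024, 0.001, 0.0]
ft_force: [0.8, 1.4, -1.5]
grip_width: 0.55
clock: 30.45
position: [0.4761, 0.2983, 0.0713]
ee_rot: [1.0, 0.024, -0.002, 0.001]
ft_force: [-0.3, 0.2, -0.7]
grip_width: 0.549
clock: 30.95
position: [0.478, 0.3, 0.0585]
ee_rot: [1.0, 0.024, 0.001, -0.0]
ft_force: [0.2, -0.5, -0.7]
grip_width: 0.552
t 30.95 pos [0.478  0.3    0.0585] yaw 0.0475 tiltcorr(units tool xy) [-0.0005 -0.0015] F [ 0.2 -0.5 -0.7] grip 0.552
 TURN first z -0.001; then SHIFT [-0.013 -0.     0.237] norm mm 19
```

```bash
python3 -m crank '[[-1,[0,0,0.12],[0,0,0]],[-1,[0,0,0.06],[0,0,0]],[-1,[0,0,0.03],[0,0,0]],[-1,[0,0,0.01],[0,0,0]],[-1,[0,0,0],[0,0,0]]]'; python3 -m crank '[[-1,[0,0,0.01],[0,0,0]],[-1,[0,0,0],[0,0,0]],[-1,[0,0,0],[0,0,0]],[-1,[0,0,0],[0,0,0]],[-1,[0,0,0],[0,0,0]]]';python3 h.py .477 .300 .0395 .048
```

```text
clock: 31.45
position: [0.4776, 0.2998, 0.04]
ee_rot: [1.0, 0.024, -0.0, 0.0]
ft_force: [-0.6, -1.2, -0.9]
grip_width: 0.546
clock: 31.95
position: [0.4777, 0.2999, 0.0398]
ee_rot: [1.0, 0.024, 0.0, 0.0]
ft_force: [-3.2, -1.9, 5.6]
grip_width: 0.548
t 31.95 pos [0.4777 0.2999 0.0398] yaw 0.0477 tiltcorr(units tool xy) [ 0.     -0.0006] F [-3.2 -1.9  5.6] grip 0.548
 TURN first z -0.000; then SHIFT [-0.009 -0.001  0.004] norm mm 1
```

Floor contact; release and retreat, then check all.

```bash
python3 -m crank '[[0.27,[0,0,0],[0,0,0]],[0.27,[0,0,0],[0,0,0]],[0.27,[0,0,0],[0,0,0]],[0.27,[0,0,-0.15],[0,0,0]],[0.27,[0,0,-0.4],[0,0,0]]]'; python3 -m crank '[[0.27,[0,0,-0.5],[0,0,0]],[0.27,[0,0,-0.6],[0,0,0]],[0.27,[0,0,-0.5],[0,0,0]],[0.27,[0,0,0],[0,0,0]],[0.27,[0,0,0],[0,0,0]]]'; python3 - <<'E'
from h import *
p,r,_=pose();print(p)
cv2.imwrite("pics/w16.png",manip.camera("wrist"))
im=manip.camera("scene")
cv2.imwrite("pics/s16.png",cv2.resize(im[130:270,160:490],None,fx=2.4,fy=2.4,interpolation=cv2.INTER_CUBIC))
E
```

```text
clock: 32.45
position: [0.4763, 0.2988, 0.0821]
ee_rot: [1.0, 0.024, -0.002, 0.001]
ft_force: [1.0, 0.0, -0.0]
grip_width: 0.636
clock: 32.95
position: [0.4779, 0.3, 0.2126]
ee_rot: [1.0, 0.024, 0.001, -0.0]
ft_force: [0.1, -0.6, -0.6]
grip_width: 0.633
[0.47791207 0.29999545 0.21259137]
```

View pics/w16.png

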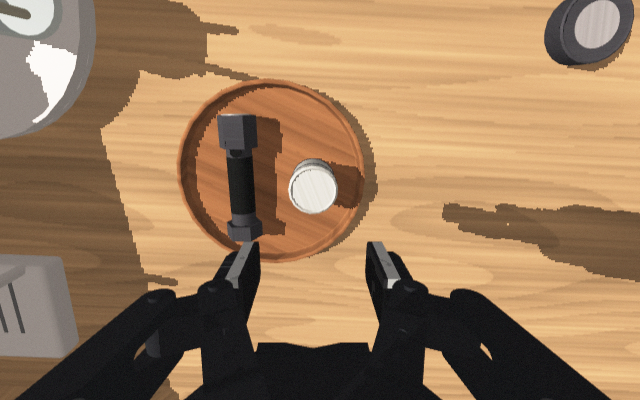

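View pics/s16.png

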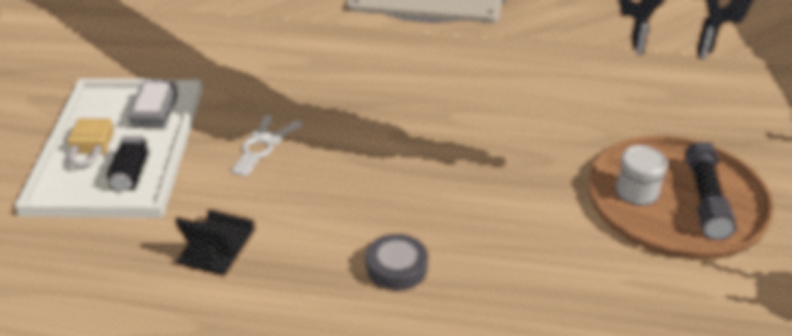

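```bash
python3 - <<'E'
from workcell import manip
o=manip.get_obs();print(o["clock"],o["ft_force"].round(1));print(manip.hand_in())
E
```

```text
33.05 [-0.5  0.5 -0.3]
the job is handed in; nothing more can be done
None
```

I placed both kits and handed the job in at about 33 s. It reports no verdict, so I only have my own checks to go on.

- **Dog-walk kit:** the torch lies in the round tray about 30 mm to the left of its centre. The treat tin stands upright about 46 mm to the right.
- **Bike kit:** the lamp, padlock and puncture box lie flat in the white tray, clear of each other and of the rim.

**Last checks:** the final wrist and scene pictures show all five things inside their trays. The scene picture shows the polish tin, key ring and phone stand apparently where they started. I judged that by eye and did not measure any shift. The gripper was open, clear and unloaded at about 0.21 m when I handed in.

**Forces:** no reading between moves exceeded about 9 N. I felt the tray floor (4–6 N) when setting down the box, torch and tin. The padlock and lamp were let go at the calculated height without a clear contact reading, and later wrist pictures show them lying flat.

**Disagreements:**
- The first wrist readings differed from the top camera by up to 8 mm, because some pictures were taken while the arm was still moving.
- With the arm still, the white tray's centre agreed to 2 mm. The box and lamp differed by 4–5 mm, and I split the difference for those grasps.
- The round tray's centre came out as much as 10 mm apart between the top camera and the wrist fits. I used the last wrist fit, which also gave the right radius (101 mm against 102 mm).

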